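# Put the leather-cutting dies away

### The arm

A 6-joint arm with a two-finger parallel gripper is mounted at the origin on the work surface. World frame = base frame: x ahead of the robot, y to its left, z up, the work surface at z = 0. Lengths are in m, angles in rad, forces in N, time in s.
With the tool pointing down it reaches from about 0.275 to 0.825 m from the base axis. Payload 4.9 kg.
Tool frame: the origin (TCP) lies midway between the tips of the shut fingers; the grasp point (between the pads) lies 19 mm behind it (bot.grip_depth is the distance from the TCP to the grasp point, in m); z points along the fingers, y is the line along which they close (so a half turn about z gives the same grasp; the last joint's range is limited). The gripper opens to 85 mm and grips with 20 to 120 N. Pads are 22 mm wide; open, the fingers measure 114 mm over their backs; the gripper's body (76 mm by 85 mm) begins 54 mm behind the grasp point. The pads swing forward as they close: fully open they stand 13 mm farther back than shut.
Start: joints at [-1.4, 0.326, -0.193, 1.052, 0, 1.437], TCP at [0.165, -0.525, 0.231] pointing down, gripper open.
Joint ranges: [-2.65, 2.65], [-0.97, 1.79], [-1.3, 1.35], [-1.93, 2.1], [-1.47, 1.37], [-3.14, 3.14]. Speed limits (rad/s): [2.57, 2.57, 3.14, 3.14, 3.14, 3.14].

### API

Orientations are given as a unit quaternion [w, x, y, z].
In Python, from cell import bot gives the robot as it stands. Calls block until the motion is done:
- bot.move_pose(position, orientation): joint-space move of the TCP to a pose.
- bot.move_linear(position, speed=0.15, rotation=None, until_force=None): straight line of the TCP; rotation=None keeps the orientation; speed is the mean speed in m/s. With until_force (N) it stops when the force on the tool has changed by that much, and returns True; else False.
- bot.goto_joints(angles): joint-space move.
- bot.set_gripper(opening, grasp_force=None): opening from 0.0 (shut) to 1.0 (fully open); grasp_force is the grip in N (None keeps the last); returns when the fingers have stopped.
- bot.wait(seconds).
- bot.solve_ik(position, orientation): joint angles nearest the present ones, or None.
- bot.camera(name): name is "scene" or "side" or "wrist"; returns the picture (480x640x3 uint8, red, green, blue); there is no depth.
- bot.calibration(name): a dict with "mtx" (3x3 intrinsics, pixels), "extrinsics" (4x4, takes a point from world to camera coordinates); the wrist camera has in their place "hand_eye" (4x4, takes a point from camera to tool coordinates, whose origin is the TCP and whose axes are the flange's). Camera axes: x right, y down, z forward; pixel columns grow to the right and rows downward; lengths in m; the calibration is good to about 2 mm. A picture is of the moment at which its call begins: read the wrist's pose just before it. calibration takes no time and is no camera call.
A pose or a line that the arm cannot do raises bot.PlanningError and nothing moves.
- bot.close_job(): hands the job in; it is judged then, once.
Trained networks look in the newest picture that a camera, given by its name, has taken for a name from the list of things; names that differ only in an ending like _2 or _b are one class to them, and where a whole thing is asked for, a point or a joint stands for the part that bears it (a point fixed in the world has none). Each returns a list of dicts, best first, with "confidence" (0 to 1); they miss things now and then, are a little off and sometimes report something else, mostly with a low value. They report only what shows in the picture. A call takes as long as a camera call.
- bot.search_frame(camera, thing): "bbox" ([left, top, width, height] in pixels, round what is visible of it).
Readings, each from a call of its own:
- bot.read_clock(): time.
- bot.read_joint_positions(): joint angles.
- bot.read_joint_vel(): joint speeds.
- bot.read_joint_efforts(): joint torques, N m.
- bot.read_position(): TCP position.
- bot.read_tool_rot(): TCP orientation.
- bot.read_ft_force(): force on the tool from outside, world axes, zero at the start.
- bot.read_moment(): the same for the moment, N m.
- bot.read_gripper_width(): opening from 0.0 (shut) to 1.0 (fully open).
- bot.read_finger_force(): force on a finger pad.
Only numpy, scipy, OpenCV 4.12 (cv2) and the standard library are available. Lean on these libraries where they do the work, as an engineer would, in place of code of your own. Each camera call takes 0.05 s, during which the arm holds its last target. There are 200 camera calls.

### The job

Take apart the pile of cutting dies on the leather bench and put each die on the white board that shows its own colour, right way up, centred on the painted outline and lined up with it (either end may lead). Set each one down gently rather than dropping it, never tip one over, and leave the jar of edge paint and the awl where they are.

Things in the scene. Friction and masses are not known exactly. Their poses are not given: they have to be found in the camera images.
- blue_die: Cutting die: flat plywood block 22 mm thick, blue painted top, black rubber underside, 140 x 60 mm with corners rounded to 15 mm radius; about 0.26 kg; it is at the bottom of the pile, flat on the bench. Origin: centre of the underside; x along its length, y across its width, z up; same outline after a half turn.
- red_die: Cutting die: flat plywood block 22 mm thick, red painted top, black rubber underside, 90 x 36 mm with half-round ends; about 0.12 kg; it lies across the blue die beside the green one, 34 mm to either side of the blue die's middle. Origin: centre of the underside; x along its length, y across its width, z up; same outline after a half turn.
- green_die: Cutting die: flat plywood block 22 mm thick, green painted top, black rubber underside, 90 x 36 mm with pointed ends (the straight sides are 54 mm long); about 0.12 kg; it lies across the blue die beside the red one, about 32 mm clear between them. Origin: centre of the underside; x along its length, y across its width, z up; same outline after a half turn.
- yellow_die: Cutting die: flat plywood block 22 mm thick, yellow painted top, black rubber underside, 110 x 32 mm, a plain rectangle; about 0.12 kg; it is on top of the pile, bridging the red and the green die. Origin: centre of the underside; x along its length, y across its width, z up; same outline after a half turn.
- blue_place: Storage place of the blue die: a fixed white board 160 x 80 mm, 3 mm thick, flat on the bench, with the outline of the blue die painted on it in blue at its centre. Origin: centre of its underside (its top is 3 mm above); x along its length, z up.
- red_place: Storage place of the red die: a fixed white board 110 x 56 mm, 3 mm thick, flat on the bench, with the outline of the red die painted on it in red at its centre. Origin: centre of its underside (its top is 3 mm above); x along its length, z up.
- green_place: Storage place of the green die: a fixed white board 110 x 56 mm, 3 mm thick, flat on the bench, with the outline of the green die painted on it in green at its centre. Origin: centre of its underside (its top is 3 mm above); x along its length, z up.
- yellow_place: Storage place of the yellow die: a fixed white board 130 x 52 mm, 3 mm thick, flat on the bench, with the outline of the yellow die painted on it in yellow at its centre. Origin: centre of its underside (its top is 3 mm above); x along its length, z up.
- paint_jar: Bystander: jar of edge paint, 56 mm across, 70 mm high, amber with a black cap, at the right. Origin: centre of the underside. Not to be moved.
- awl: Bystander: awl with a dark wooden handle, 165 mm long, about 32 mm thick, lying ahead of the robot in the middle of the far row, pointing away from the robot. Origin: at bench level below its middle; x along it towards the steel point. Not to be moved.

How it is judged:
By the outcome, as a careful person would: the job done as asked, in the order asked, and still so for the second after the job is handed in, with the robot touching nothing.
It also fails if it takes over 109 s, if anything falls off the work surface, if the arm or the gripper's body presses on something with over 40 N, if the wrist force passes 120 N, or if a joint passes its speed limit or range.

## Working session

There is one attempt and no reset: what is moved stays moved. The work goes in short steps, each a Python script; the robot and the scene stay as the last script left them, time stands still between calls to the robot, and variables do not carry over. Pictures are saved under pics/ and viewed, at most 14 in all, crops included, and the job is handed in when it is done.

```bash
mkdir -p pics; ls; python3 - <<'E'
from cell import bot
import cv2
for n in ["scene","side"]:
    im=bot.camera(n); cv2.imwrite(f"pics/{n}0.png",im[:,:,::-1])
    c=bot.calibration(n); print(c["mtx"].round(1).tolist(), c["extrinsics"].round(4).tolist())
    for t in ["blue_die","red_die","green_die","yellow_die","blue_place","red_place","green_place","yellow_place","paint_jar","awl"]:
        print(n,t,[(round(d["confidence"],2),[round(float(v)) for v in d["bbox"]]) for d in bot.search_frame(n,t)][:2])
print(bot.calibration("wrist"))
print(bot.read_clock(),bot.read_tool_rot())
E
```

```text
pics
[[565.6, 0.0, 312.6], [0.0, 565.6, 243.2], [0.0, 0.0, 1.0]] [[0.5434, 0.8395, 0.0034, -0.2255], [0.7197, -0.4638, -0.5167, -0.3981], [-0.4322, 0.2832, -0.8561, 1.3909], [0.0, 0.0, 0.0, 1.0]]
scene blue_die [(0.79, [271, 283, 70, 60])]
scene red_die [(0.75, [299, 271, 43, 37]), (0.61, [179, 249, 56, 48])]
scene green_die [(0.85, [272, 302, 39, 35]), (0.2, [179, 246, 60, 53])]
scene yellow_die [(0.96, [281, 268, 53, 53]), (0.36, [275, 300, 39, 38])]
scene blue_place [(0.92, [278, 184, 88, 49])]
scene red_place [(0.69, [432, 211, 54, 43]), (0.63, [297, 270, 42, 42])]
scene green_place [(0.95, [178, 243, 58, 54])]
scene yellow_place [(0.64, [369, 146, 62, 35])]
scene paint_jar [(0.55, [137, 339, 39, 38])]
scene awl [(0.75, [358, 244, 54, 67])]
[[570.7, 0.0, 312.8], [0.0, 570.7, 241.9], [0.0, 0.0, 1.0]] [[-0.9786, -0.2055, -0.0083, 0.5472], [-0.1427, 0.7078, -0.6918, 0.1689], [0.148, -0.6758, -0.722, 1.1592], [0.0, 0.0, 0.0, 1.0]]
side blue_die [(0.72, [279, 205, 36, 16]), (0.56, [287, 219, 28, 34])]
side red_die [(0.58, [276, 222, 41, 19])]
side green_die [(0.81, [278, 202, 35, 17])
[... 224 characters left out ...]
]), (0.43, [230, 269, 73, 15])]
side paint_jar [(0.92, [328, 133, 20, 36])]
side awl [(0.72, [228, 266, 77, 16])]
{'mtx': array([[371.71875615,   0.        , 315.49219714],
       [  0.        , 371.71875615, 238.66111877],
       [  0.        ,   0.        ,   1.        ]]), 'hand_eye': array([[ 8.99381452e-05, -9.63045180e-01, -2.69339884e-01,
         6.77676117e-02],
       [ 9.99999886e-01,  2.13063913e-04, -4.27905582e-04,
         1.07148291e-04],
       [ 4.69479018e-04, -2.69339814e-01,  9.63045089e-01,
        -1.41367926e-01],
       [ 0.00000000e+00,  0.00000000e+00,  0.00000000e+00,
         1.00000000e+00]])}
1.1 [-2.98293529e-05  9.88411934e-01  1.51795411e-01 -1.05597540e-05]
```

View pics/scene0.png

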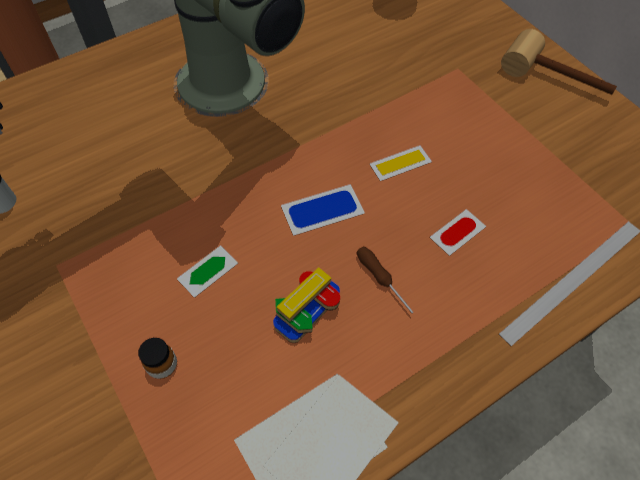

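View pics/side0.png

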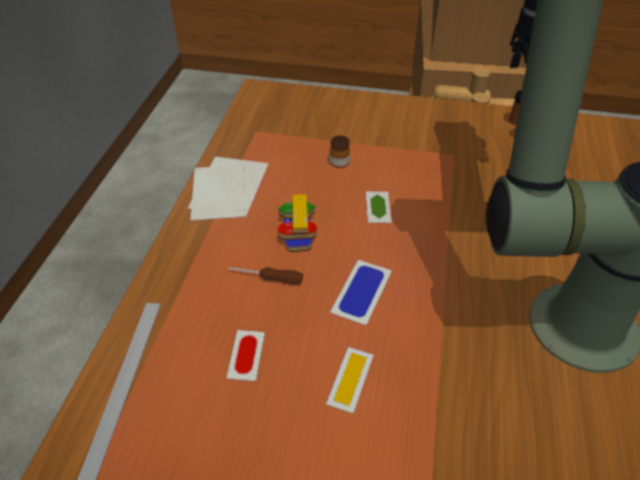

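The scene view shows the pile at about (305,305). The boards are green (208,270), blue (322,210), yellow (401,162) and red (458,232), with the jar at (157,357) and the awl at (385,280). The side view agrees. Next I'll measure everything with the wrist camera.

```bash
cat > h.py <<'E'
from cell import bot
import cv2, numpy as np
from scipy.spatial.transform import Rotation as Rn
HSV={"blue":[(105,128)],"red":[(0,4),(173,180)],"green":[(45,80)],"yellow":[(22,32)]}
DIM={"blue":(.140,.060),"red":(.090,.036),"green":(.090,.036),"yellow":(.110,.032)}
def quat(yaw): return [0,np.cos(yaw/2),np.sin(yaw/2),0]
def cam(name):
    """K, camera->world pose"""
    c=bot.calibration(name)
    if name!="wrist": return c["mtx"],np.linalg.inv(c["extrinsics"])
    q=bot.read_tool_rot(); T=np.eye(4)
    T[:3,:3]=Rn.from_quat(np.roll(q,-1)).as_matrix(); T[:3,3]=bot.read_position()
    return c["mtx"],T@c["hand_eye"]
def ray(K,T,uv,z):
    d=np.c_[uv,np.ones(len(uv))]@np.linalg.inv(K).T@T[:3,:3].T
    return (T[:3,3]+d*((z-T[2,3])/d[:,2])[:,None])[:,:2]
def seg(im,col,smin=150,vmin=90):
    h=cv2.cvtColor(im,cv2.COLOR_RGB2HSV); m=np.zeros(h.shape[:2],np.uint8)
    for a,b in HSV[col]: m|=cv2.inRange(h,(a,smin,vmin),(b,255,255))
    m=cv2.morphologyEx(m,cv2.MORPH_OPEN,np.ones((3,3)))
    cs=cv2.findContours(m,cv2.RETR_EXTERNAL,cv2.CHAIN_APPROX_NONE)[0]
    return [c[:,0].astype(float) for c in cs if cv2.contourArea(c)>60]
def rects(im,K,T,col,z):
    out=[]
    for c in seg(im,col):
        p=ray(K,T,c,z); (cx,cy),(w,l),a=cv2.minAreaRect((p*1000).astype(np.float32)); a=np.deg2rad(a)
        if l>w: w,l,a=l,w,a+np.pi/2
        a=(a+np.pi/2)%np.pi-np.pi/2
        out.append([round(cx/1000,4),round(cy/1000,4),round(a,3),round(w),round(l)])
    return sorted(out,key=lambda r:-r[3]*r[4])
def bestyaw(x,y,z,die):
    """tool yaw (tool y across die) with the last joint closest to mid range"""
    c=[]
    for k in (-2,-1,0,1,2):
        w=die+k*np.pi; s=bot.solve_ik([x,y,z],quat(w))
        if s is not None: c.append((abs(s[5]),w))
    return min(c)[1]
def go(x,y,z,yaw): bot.move_pose([x,y,z],quat(yaw))
E
python3 - <<'E'
from h import *
for n in ["scene","side"]:
    im=bot.camera(n); K,T=cam(n)
    for c in HSV: print(n,c,rects(im,K,T,c,.003)[:3])
E
```

```text
scene blue [[0.4531, -0.0003, np.float64(1.351), 138, 58], [0.6421, -0.2088, np.float64(0.31), 59, 18], [0.6322, -0.1417, np.float64(-1.311), 24, 17]]
scene red [[0.6513, 0.2032, np.float64(-1.458), 86, 34], [0.6327, -0.1021, np.float64(0.272), 38, 37]]
scene green [[0.4532, -0.272, np.float64(-1.38), 85, 34], [0.6485, -0.1714, np.float64(0.998), 28, 26]]
scene yellow [[0.5961, -0.1296, np.float64(-1.297), 102, 34], [0.4422, 0.2147, np.float64(1.424), 109, 30], [0.6095, -0.1873, np.float64(0.277), 34, 17]]
side blue [[0.4523, 0.0018, np.float64(1.347), 132, 54], [0.6159, -0.1109, np.float64(0.298), 54, 19]]
side red [[0.6504, 0.2038, np.float64(-1.456), 83, 33], [0.6568, -0.1497, np.float64(-1.323), 34, 31]]
side green [[0.4521, -0.27, np.float64(-1.365), 65, 28]]
side yellow [[0.6373, -0.2141, np.float64(-1.339), 118, 37], [0.4419, 0.2157, np.float64(1.421), 107, 30]]
```

```bash
cat > look.py <<'E'
from h import *
def look(x,y,yaw,h,z,cols,save=None):
    """view point (x,y) centred from TCP height h"""
    o=.068-.28*(h+.141)
    go(x-o*np.cos(yaw),y-o*np.sin(yaw),h,yaw); bot.wait(.25)
    K,T=cam("wrist"); im=bot.camera("wrist")
    if save: cv2.imwrite(f"pics/{save}.png",im[:,:,::-1])
    r={c:rects(im,K,T,c,zz) for c,zz in zip(cols,z)}
    for c in r: print(save,c,[[float(v) for v in q] for q in r[c][:2]])
    return r
E
python3 - <<'E'
from look import *
B={"green":(.4526,-.271,-1.37),"blue":(.4528,.0005,1.35),"yellow":(.442,.215,1.423),"red":(.651,.2035,-1.457)}
for c in ["green","blue","yellow","red"]:
    x,y,a=B[c]
    for k in ([0,np.pi] if c=="blue" else [0]):
        w=bestyaw(x,y,.2,a)
        w=w-k*np.sign(w) if k else w
        try: look(x,y,w,.2,[.003],[c]); print("yaw",round(w,3))
        except bot.PlanningError as e: print(e)
w=bestyaw(.615,-.16,.28,-1.3)
look(.615,-.16,w,.28,[.066,.044,.044,.022],["yellow","red","green","blue"],"pile1"); print(w,bot.read_clock(),bot.read_joint_positions())
E
```

```text
None green [[0.4538, -0.2722, -1.383, 83.0, 33.0], [0.6302, -0.199, -1.323, 39.0, 24.0]]
yaw -4.512
None blue [[0.4536, -0.001, 1.354, 137.0, 58.0], [0.6228, -0.0957, 0.271, 63.0, 20.0]]
yaw 4.492
None blue [[0.4536, -0.0003, 1.352, 136.0, 58.0], [0.622, -0.1051, 0.262, 60.0, 22.0]]
yaw 1.35
None yellow [[0.443, 0.2142, 1.423, 106.0, 30.0]]
yaw -1.719
None red [[0.6517, 0.2022, -1.444, 86.0, 35.0]]
yaw -1.457
pile1 yellow [[0.6162, -0.1249, -1.331, 52.0, 31.0], [0.6175, -0.131, -1.33, 34.0, 17.0]]
pile1 red [[0.6491, -0.1124, -1.33, 36.0, 32.0], [0.5887, -0.1284, -1.304, 35.0, 20.0]]
pile1 green [[0.466, -0.2461, -1.379, 65.0, 30.0], [0.6648, -0.1797, -1.3, 34.0, 30.0]]
pile1 blue [[0.4596, -0.0036, 1.354, 130.0, 56.0], [0.6135, -0.0949, 0.271, 57.0, 17.0]]
-4.441592653589793 14.675 [-3.04157602e-01  4.19928878e-01  7.08581453e-02  1.22181469e+00
  8.86599176e-09  9.95413631e-01]
```

View pics/pile1.png

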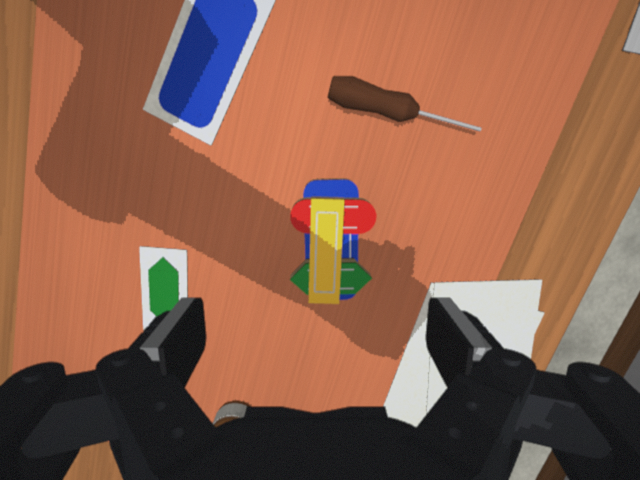

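The wrist view shows the pile near (325,245), with yellow at (326,250). A shadow splits its segmentation. The two opposed views of the blue board agree to under 1 mm, so the calibration bias is small. I'll merge the pieces of each colour near the pile, pick yellow and place it.

```bash
cat >> look.py <<'E'
def union(im,K,T,col,z,xy,r=.09):
    """one rectangle round all patches of a colour near xy, in shade too"""
    ps=[ray(K,T,c,z) for c in seg(im,col,130,40)]
    ps=[p for p in ps if np.hypot(*(p.mean(0)-xy))<r]
    (cx,cy),(w,l),a=cv2.minAreaRect((np.vstack(ps)*1000).astype(np.float32)); a=np.deg2rad(a)
    if l>w: w,l,a=l,w,a+np.pi/2
    return cx/1000,cy/1000,(a+np.pi/2)%np.pi-np.pi/2,w,l
PLACE={"green":(.4538,-.2722,-1.383),"blue":(.4536,-.0007,1.353),"yellow":(.443,.2142,1.423),"red":(.6517,.2022,-1.444)}
def pick(x,y,a,zt,opening,force=40):
    w=bestyaw(x,y,zt+.12,a)
    bot.set_gripper(opening)
    go(x,y,zt+.10,w)
    hit=bot.move_linear([x,y,zt+.02],.2) or bot.move_linear([x,y,zt],.05,until_force=12)
    bot.set_gripper(0.0,force)
    print("hit",hit,"z",bot.read_position()[2],"width",bot.read_gripper_width(),"ff",bot.read_finger_force())
    bot.move_linear([x,y,zt+.03],.08); bot.move_linear([x,y,.19],.25)
    print("held width",bot.read_gripper_width(),bot.read_finger_force())
def place(col,zrel,opening,off=(0,0,0)):
    """zrel: TCP height above the die's underside"""
    x,y,a=PLACE[col]; x+=off[0]; y+=off[1]; a+=off[2]
    w=bestyaw(x,y,.19,a); go(x,y,.19,w)
    z=.003+zrel
    bot.move_linear([x,y,z+.015],.2); bot.wait(.2)
    hit=bot.move_linear([x,y,z-.003],.02,until_force=3)
    print("touch",hit,bot.read_position()[2]-z)
    bot.set_gripper(opening); bot.move_linear([x,y,z+.06],.15)
    look(x,y,w,.2,[.025],[col],"placed_"+col); print("target",PLACE[col],"clock",bot.read_clock())
E
python3 - <<'E'
from look import *
K,T=cam("wrist"); im=cv2.imread("pics/pile1.png")[:,:,::-1].copy()
for c,z in [("yellow",.066),("red",.044),("green",.044),("blue",.022)]: print(c,[round(float(v),4) for v in union(im,K,T,c,z,(.625,-.15))])
E
```

```text
yellow [0.6166, -0.125, -1.3027, 52.4311, 31.186]
red [0.6219, -0.1194, 0.2523, 88.4152, 35.844]
green [0.639, -0.1864, 0.271, 83.7513, 34.8813]
blue [0.6238, -0.129, -1.2694, 89.0211, 57.2604]
```

```bash
python3 - <<'E'
import cv2
h=cv2.cvtColor(cv2.imread("pics/pile1.png"),cv2.COLOR_BGR2HSV)
for v in (215,250,275,290,298): print(v,h[v,318],h[v,334])
print(h[330,250],h[350,350],h[150,300])
E
sed -i 's/"yellow":\[(22,32)\]/"yellow":[(19,32)]/' h.py
python3 - <<'E'
from look import *
K,T=cam("wrist"); im=cv2.imread("pics/pile1.png")[:,:,::-1].copy()
print([round(float(v),4) for v in union(im,K,T,"yellow",.066,(.625,-.15))])
E
```

```text
215 [ 26 140 217] [ 27 182 216]
250 [ 21 191 182] [ 20 134 173]
275 [ 21 191 179] [ 18  43 153]
290 [ 20 154 171] [ 20  77 156]
298 [ 21 194 177] [ 22 188 178]
[  9 148 197] [  9 147 200] [  9 150 213]
[0.623, -0.1531, -1.3204, 110.2774, 32.4203]
```

```bash
python3 - <<'E'
from look import *
pick(.623,-.1531,-1.3204,.045,.75)
place("yellow",.001,.65)
E
```

```text
hit False z 0.04543417518072047 width 0.36329914866611046 ff 41.26804232597351
held width 0.35999760258400604 40.894097685813904
touch True 0.0003861426463934274
placed_yellow yellow [[0.4424, 0.2141, 1.414, 110.0, 30.0]]
target (0.443, 0.2142, 1.423) clock 23.8167
```

View pics/placed_yellow.png

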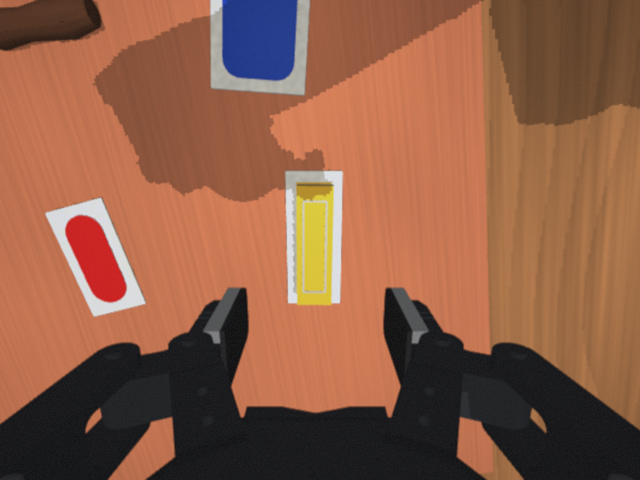

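The yellow die sits on its board at (315,243), within about 1 mm and 0.01 rad of the target. Next I'll look at the pile again, then move red and green.

```bash
python3 - <<'E'
from look import *
w=bestyaw(.63,-.15,.22,-1.3)
look(.63,-.15,w,.22,[],[],"pile2")
K,T=cam("wrist"); im=bot.camera("wrist")
r={c:union(im,K,T,c,z,(.63,-.15)) for c,z in [("red",.044),("green",.044),("blue",.022)]}
for c in r: print(c,[round(float(v),4) for v in r[c]])
x,y,a,l,b=r["red"]
assert 84<l<93 and 32<b<39
pick(x,y,a,.023,.62)
place("red",.001,.65)
E
```

```text
red [0.6223, -0.1197, 0.2713, 88.4743, 35.7314]
green [0.639, -0.1866, 0.3035, 85.9616, 35.7768]
blue [0.6306, -0.1529, -1.2771, 138.7258, 58.2489]
hit False z 0.02346640305904758 width 0.41188911816381074 ff 42.082276940345764
held width 0.4157563858691398 41.72374069690704
touch True 0.0004541544825131666
placed_red red [[0.6511, 0.2015, -1.442, 89.0, 34.0]]
target (0.6517, 0.2022, -1.444) clock 35.1917
```

View pics/pile2.png

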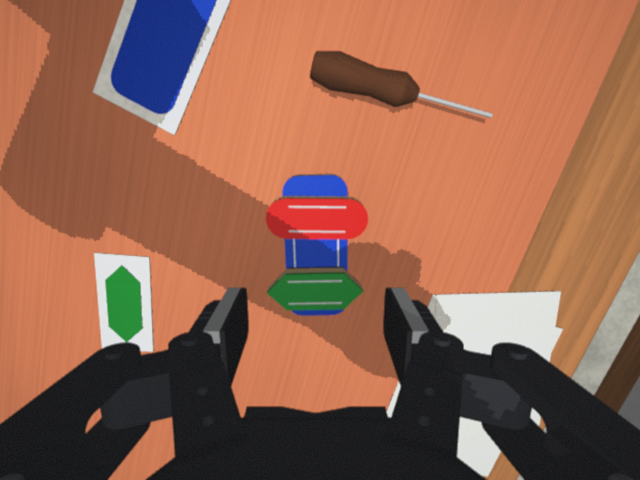

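View pics/placed_red.png

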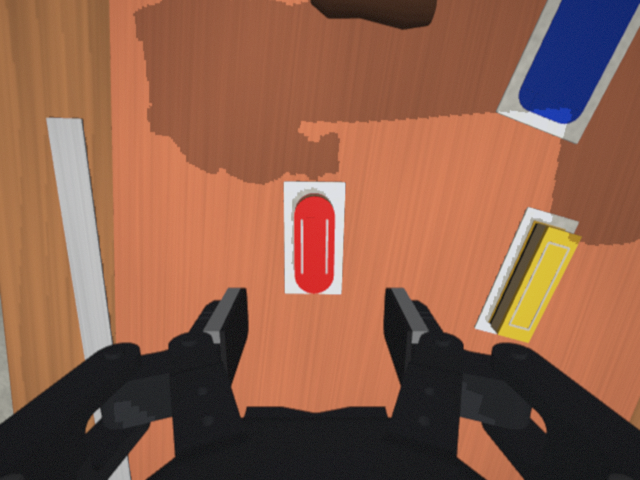

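The red die is on its board at (315,240), within 1 mm of the target, and the awl was not touched. Green is next.

```bash
python3 - <<'E'
from look import *
w=bestyaw(.63,-.16,.22,-1.3)
look(.63,-.16,w,.22,[],[],"pile3")
K,T=cam("wrist"); im=bot.camera("wrist")
r={c:union(im,K,T,c,z,(.63,-.16)) for c,z in [("green",.044),("blue",.022)]}
for c in r: print(c,[round(float(v),4) for v in r[c]])
x,y,a,l,b=r["green"]
assert 80<l<93 and 32<b<39
pick(x,y,a,.023,.62)
place("green",.001,.65)
w=bestyaw(.63,-.155,.22,-1.3)
look(.63,-.155,w,.22,[],[],"pile4")
K,T=cam("wrist"); im=bot.camera("wrist")
print([round(float(v),4) for v in union(im,K,T,"blue",.022,(.63,-.155))])
E
```

```text
green [0.6389, -0.1863, 0.271, 85.2571, 35.3682]
blue [0.6305, -0.153, -1.2752, 138.2613, 58.1849]
hit False z 0.023512697078445065 width 0.4072603716090544 ff 42.08640396595001
held width 0.4104434084595977 41.74838840961456
touch True 0.00043043113833009586
placed_green green [[0.4528, -0.2715, -1.369, 84.0, 33.0]]
target (0.4538, -0.2722, -1.383) clock 46.9417
[0.6307, -0.1531, -1.2774, 138.6165, 58.7117]
```

View pics/placed_green.png

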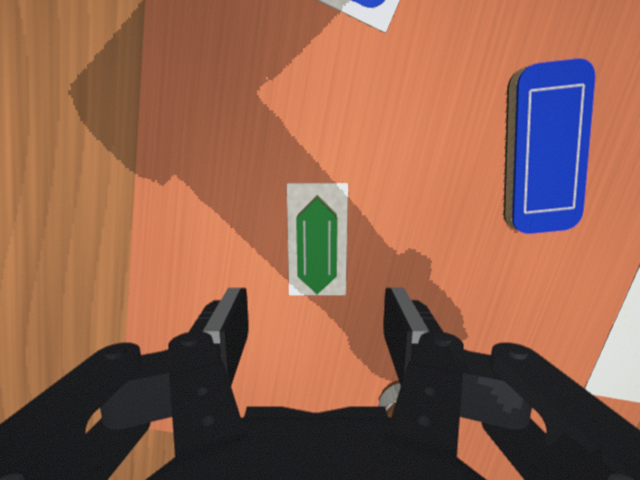

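View pics/pile4.png

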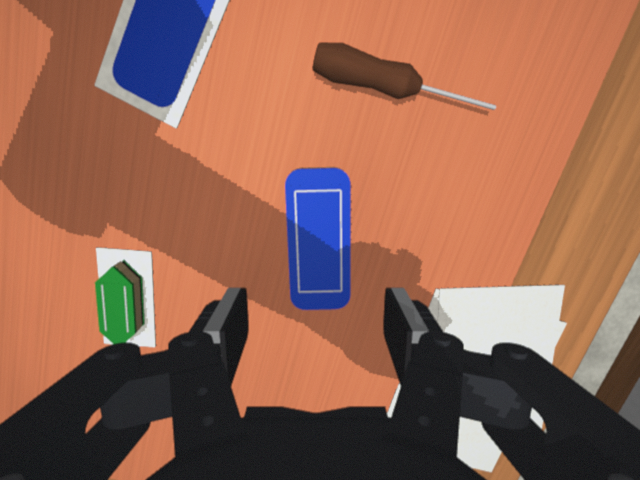

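Green is on its board at (317,240), about 1 mm and 0.8° off. Blue lies alone at (319,238). I'll pick it up with the gripper fully open.

```bash
python3 - <<'E'
from look import *
pick(.6307,-.1531,-1.2765,.002,1.0,50)
place("blue",.002,1.0)
go(.40,-.02,.38,0); bot.wait(.3)
for n in ["scene","side"]:
    im=bot.camera(n); cv2.imwrite(f"pics/{n}1.png",im[:,:,::-1])
    for t in ["paint_jar","awl"]: print(n,t,[[round(float(v)) for v in d["bbox"]] for d in bot.search_frame(n,t)][:1])
print(bot.read_clock())
E
```

```text
hit False z 0.002640173855697963 width 0.6873057955112454 ff 56.12304925918579
held width 0.6900447090898942 55.50468027591705
touch True 0.0005951427871551647
placed_blue blue [[0.4529, -0.0007, 1.352, 137.0, 58.0]]
target (0.4536, -0.0007, 1.353) clock 57.7167
scene paint_jar [[138, 339, 42, 41]]
scene awl [[358, 248, 52, 63]]
side paint_jar [[232, 329, 24, 45]]
side awl [[257, 270, 47, 16]]
62.0333
```

View pics/placed_blue.png

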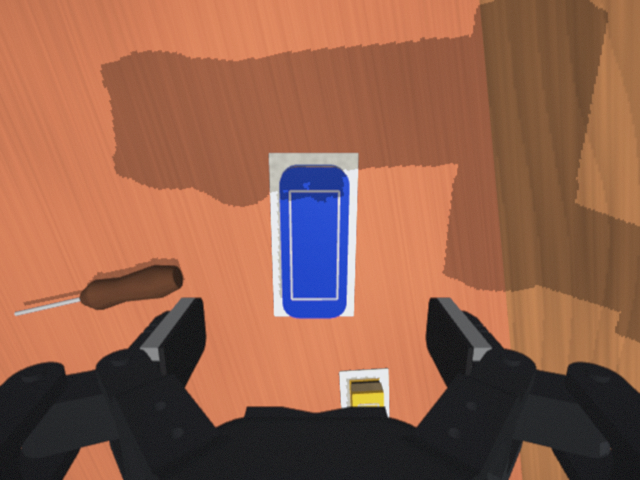

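View pics/side1.png

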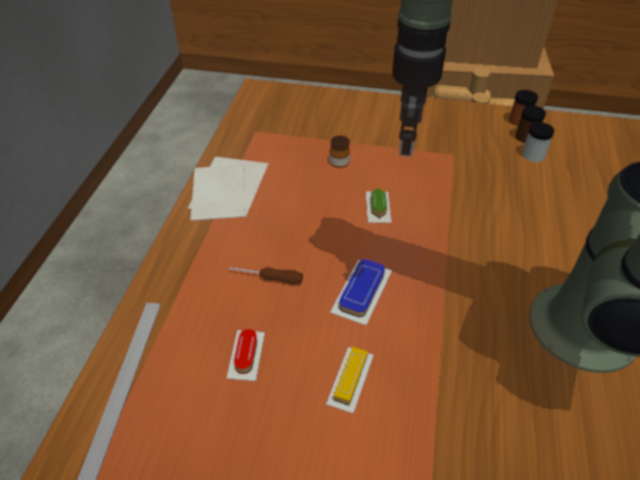

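All four dies sit centred on their boards. The side view shows the jar (340,152) and the awl (265,273) where they started, and the arm clear of everything.

```bash
python3 -c "
from cell import bot
print(bot.close_job())"
```

```text
the job is handed in; nothing more can be done
None
```

I put all four dies right way up on their own boards, each measured within about 1.5 mm and 0.8° of its outline, left the jar and awl where they were, and handed the job in at about 62 s; no verdict was returned.

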